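Sort the dispensing bench into its trays

ROBOT

A 6-joint arm with a two-finger parallel gripper is mounted at the origin on the work surface. World frame = base frame: x ahead of the robot, y to its left, z up, the work surface at z = 0. Lengths are in m, angles in degrees, forces in N, time in s.
With the tool pointing down it reaches from about 0.225 to 0.725 m from the base axis. Payload 3.1 kg.
Tool frame: the origin (TCP) lies on the centre line of the jaws, within the pads' length; the fingertips stand 14 mm ahead of it and the grasp point (between the pads) lies 5 mm behind it; z points along the fingers, y is the line along which they close (so a half turn about z gives the same grasp; the last joint's range is limited). The gripper opens to 85 mm and grips with 20 to 120 N. Pads are 22 mm wide; open, the fingers measure 114 mm over their backs; the gripper's body (76 mm by 85 mm) begins 54 mm behind the grasp point. The pads swing forward as they close: fully open they stand 13 mm farther back than shut.
Start: joints at [-79.973, 2.75, 5.684, 92.934, 0, 82.678], TCP at [0.157, -0.501, 0.245] pointing down, gripper open.
Joint ranges: [-166.93, 166.93], [-56.73, 111.36], [-69.38, 81.34], [-121.58, 131.49], [-85.45, 84.26], [-180, 180]. Speed limits (degrees/s): [159.86, 159.86, 180, 180, 180, 180].

INTERFACE

Orientations are given as a 3x3 rotation matrix whose columns are the frame's x, y, z axes.
In Python, from cell import robot gives the robot as it stands. The module is installed in compiled form; this text tells all that it offers.
- The arm moves only by the tool move_arm, never from a script. Its argument "deltas" is a list that holds one entry, the list of rows, each a list of 7 numbers: the shift along the world's x, y, z scaled (see below), then the turn, a rotation vector about the world's x, y, z scaled (see below), then the opening, from 0 (shut) to 1 (fully open). In form: [[[dx, dy, dz, wx, wy, wz, claw], ...]]. A call has 1 to 10 rows; each row is the pose to reach, as a shift and turn from the pose commanded when the call began, turning the shorter way round; what a row does not reach only later rows make up. The controller multiplies each number of a shift by 1000 mm and each number of a turn by 180 degrees. A row lasts 1/12 s, in which the tool goes at most 41.7 mm and 7.16 degrees, less where a joint would pass 70% of its speed; a pose out of reach is approached as far as the arm can. A call with a number of a shift or a turn outside -1 to 1 is refused whole. A call with a gripper value outside its range is refused whole. The fingers move at their own pace and stop on an object; "squeeze" is the grip in N (left out, the last holds). Time passes only in rows, so rows that repeat a pose let the fingers close. It gives the time, the measured TCP pose, the force, the opening and the grip force at its end, in the units of the state.
- robot.state(): the state, without advancing time (a new reading comes with each control period).
- robot.get_image(name): name is "scene" or "top" or "wrist"; returns a dict with "frame" (420x560x3 uint8, red, green, blue), "range_z" (420x560 float32, m along the optical axis (not along the pixel's ray), 0 where there is no reading), "fx", "fy", "cx", "cy" (pixels), "R" (3x3) and "t" (3): a world point X has camera coordinates R X + t. Camera axes: x right, y down, z forward; pixel columns grow to the right and rows downward; lengths in m; the calibration is good to about 2 mm. A picture is of the moment at which its call begins.
- robot.finish_job(): hands the job in; it is judged then, once.
The state is a dict: "t": time; "q": joint angles; "joint_vel": joint speeds; "joint_efforts": joint torques, N m; "tcp_pos": TCP position; "orientation": TCP orientation; "contact_force": force on the tool from outside, world axes, zero at the start; "wrist_torque": the same for the moment, N m; "gripper_width": finger opening in m; "gripper_force": force on a finger pad.
Only numpy, scipy, OpenCV 4.12 (cv2) and the standard library are available. Lean on these libraries where they do the work, as an engineer would, in place of code of your own. Each camera call takes 0.05 s, during which the arm holds its last target. There are 200 camera calls.

TASK

Tidy the bench after dispensing: stand the two amber dropper bottles in the square divided tray, one in each bay, stand the two white jars in the round dish, and lay the palette knife flat and lengthwise in the long narrow tray, wholly inside it. Set each thing down rather than dropping it, and leave the brass weight and the glass beaker where they stand.

Things in the scene. Friction and masses are not known exactly. Their poses are not given: they have to be found in the camera images.
- large_bottle_mid (a point): The larger amber glass dropper bottle, loose, standing upright: 96 mm tall in all; straight round glass body 38 mm across up to 56 mm, then shoulder, white cap 27 mm across and a thin reddish-brown rubber bulb on top. About 75 g. This point is its centre, half-way up, and its z axis points up along it. Grip it round the glass body, which reaches 8 mm above this point.
- small_bottle_mid (a point): The smaller amber glass dropper bottle, loose, standing upright: 78 mm tall in all; straight round glass body 28 mm across up to 44 mm, then shoulder, white cap 21 mm across and a thin reddish-brown rubber bulb. About 45 g. This point is its centre, half-way up, and its z axis points up along it. Grip it round the glass body, which reaches 5 mm above this point.
- large_jar_mid (a point): The larger white plastic ointment jar with screw lid, loose, upright: 54 mm across (lid 57 mm), 50 mm tall, about 90 g. This point is its centre, half-way up, and its z axis points up along it.
- small_jar_mid (a point): The smaller white plastic ointment jar with screw lid, loose, upright: 40 mm across (lid 43 mm), 40 mm tall, about 50 g. This point is its centre, half-way up, and its z axis points up along it.
- knife_mid (a point): Palette knife, loose, lying flat, 175 mm long, 90 g: dark wooden handle 100 long, 22 wide, 18 mm tall, resting on the bench; thin steel blade 75 by 20 mm at half the handle's height. This point is the middle of the length, 9 mm up; x axis along the knife to the blade's tip, z up. It lies in the handle, 12 mm from the blade, near the centre of mass: grip across the handle here.
- bottle_tray: Square grey plastic tray, fixed, 174 by 174 mm outside, walls 20 mm high and 4 mm thick, floor 4 mm thick. Origin: centre of its underside, on the bench. One 4 mm dividing wall, as high as the rim, runs along its x axis through the centre and makes two bays, each 166 mm (x) by 81 mm (y), centred 42.5 mm to either side of the origin along its y axis.
- jar_dish: Round steel dish, fixed, 184 mm across the rim and 14 mm high, floor 4 mm thick and flat, inner floor about 162 mm across. Origin: centre of its underside, on the bench.
- knife_tray: Long narrow aluminium tray, fixed, 232 mm long (its y axis) by 104 mm wide (its x axis) outside, walls 10 mm high and 4 mm thick, floor 4 mm thick. Origin: centre of its underside, on the bench.
- weight_mid (a point): Bystander: loose brass knobbed balance weight, 28 mm across, 36 mm tall, 100 g, standing among the bottles and jars. This point is its centre. Not to be moved.
- beaker_mid (a point): Bystander: loose glass beaker, about 66 mm across, 85 mm tall, standing upright. This point is its centre. Not to be moved.
Not all that is in view belongs to the job. What is shaped like the jar_dish but pink is not meant.

How it is judged (in metres and radians):
At the end, for the whole second after the job is handed in: Bottles upright on the square tray's floor, one per bay; jars upright on the dish's floor; knife flat on the long tray's floor, its middle within 26 mm lengthwise and 42 mm crosswise of centre, within 0.35 rad of its length. Upright/flat: 0.1 rad; heights: 5 mm; all at rest (z of large_bottle_mid in the frame of bottle_tray between 0.047 and 0.057 m and angle between each of large_bottle_mid, small_bottle_mid, large_jar_mid, small_jar_mid, knife_mid's own z axis and vertical below 0.1 rad and linear speed of each of large_bottle, small_bottle, large_jar, small_jar, knife below 0.02 m/s and angular speed of each of large_bottle, small_bottle, large_jar, small_jar, knife below 0.2 rad/s and x of large_bottle_mid in the frame of bottle_tray between -0.075 and 0.075 m and y of large_bottle_mid in the frame of bottle_tray between -0.075 and 0.075 m and z of small_bottle_mid in the frame of bottle_tray between 0.038 and 0.048 m and x of small_bottle_mid in the frame of bottle_tray between -0.075 and 0.075 m and y of small_bottle_mid in the frame of bottle_tray between -0.075 and 0.075 m and z of large_jar_mid in the frame of jar_dish between 0.024 and 0.034 m and horizontal distance between each of large_jar_mid, small_jar_mid and jar_dish below 0.068 m and z of small_jar_mid in the frame of jar_dish between 0.019 and 0.029 m and z of knife_mid in the frame of knife_tray between 0.008 and 0.018 m and x of knife_mid in the frame of knife_tray between -0.042 and 0.042 m and y of knife_mid in the frame of knife_tray between -0.026 and 0.026 m and angle between the x axis of knife_mid and the y axis of knife_tray, either way round below 0.35 rad and ((y of large_bottle_mid in the frame of bottle_tray above 0.01 m and y of small_bottle_mid in the frame of bottle_tray below -0.01 m) or (y of large_bottle_mid in the frame of bottle_tray below -0.01 m and y of small_bottle_mid in the frame of bottle_tray above 0.01 m))); the robot touches nothing.
It fails at once if a bottle, jar or the knife is let go in the air (30 mm or more above where it would rest) ((height (world z) of large_bottle_mid above 0.082 m and contact force between the fingers and large_bottle below 0.02 N) or (height (world z) of small_bottle_mid above 0.073 m and contact force between the fingers and small_bottle below 0.02 N) or (height (world z) of large_jar_mid above 0.059 m and contact force between the fingers and large_jar below 0.02 N) or (height (world z) of small_jar_mid above 0.054 m and contact force between the fingers and small_jar below 0.02 N) or (height (world z) of knife_mid above 0.043 m and contact force between the fingers and knife below 0.02 N)).
It fails at once if the weight is pushed more than 30 mm or knocked over (distance of weight_mid from where it was at the start of the episode above 0.03 m or angle between weight_mid's own z axis and vertical above 0.5 rad).
It fails at once if the beaker is pushed more than 30 mm or knocked over (distance of beaker_mid from where it was at the start of the episode above 0.03 m or angle between beaker_mid's own z axis and vertical above 0.5 rad).
It also fails if it takes over 141 s, if anything falls off the work surface, if the arm or the gripper's body presses on something with over 40 N, if the wrist force passes 120 N, or if a joint passes its speed limit or range.

## Working session

There is one attempt and no reset: what is moved stays moved. The work goes in short steps, Python scripts to look and compute and a tool call to move; the robot and the scene stay as the last step left them, time stands still between calls to the robot, and variables do not carry over. Pictures are saved under pics/ and viewed, at most 14 in all, crops included, and the job is handed in when it is done.

Besides the shell and the picture viewer there is one more tool, called after ">>>" by a JSON object that holds its "name" and its "arguments", one argument or row to a line. move_arm: Moves the arm, as the interface text tells. Its arguments: {"type":"object","properties":{"deltas":{"type":"array","items":{"type":"array","items":{"type":"array","items":{"type":"number","minimum":-1,"maximum":1}}}},"squeeze":{"type":"number"}},"required":["deltas"]}

```bash
mkdir -p pics
cat > h.py <<'E'
import numpy as np, cv2
from cell import robot
def grab(n,f=None):
    im=robot.get_image(n)
    if f: cv2.imwrite('pics/'+f,cv2.cvtColor(im['frame'],cv2.COLOR_RGB2BGR))
    return im
def cast(im,u,v,z):
    R=np.array(im['R']);t=np.array(im['t'])
    d=R.T@np.array([(u-im['cx'])/im['fx'],(v-im['cy'])/im['fy'],1]);c=-R.T@t
    return c+d*(z-c[2])/d[2]
def cloud(im):
    v,u=np.mgrid[:420,:560];z=im['range_z']
    P=np.stack([(u-im['cx'])/im['fx']*z,(v-im['cy'])/im['fy']*z,z],-1)-np.array(im['t'])
    P=P@np.array(im['R']);P[z==0]=np.nan
    return P
E
python3 - <<'E'
from h import *
s=robot.state();print(s)
for n in ['top','scene']:
    im=grab(n,n+'1.png');print(n,im['R'],im['t'],im['fx']); np.savez('/tmp/'+n,**im)
E
```

```text
{'t': 0.0, 'q': array([-7.99732096e+01,  2.79205777e+00,  5.59132836e+00,  9.29328540e+01,
       -1.09669850e-04,  8.26796401e+01]), 'joint_vel': array([ 0.00325192, -0.04931218, -0.00908382,  0.08266398,  0.06058366,
        0.06034828]), 'joint_efforts': array([-1.95154716e-03, -3.38783240e+01,  3.20016146e+01,  2.02933891e-02,
       -3.74499123e-04, -1.12003899e-06]), 'tcp_pos': array([ 0.15643861, -0.50054849,  0.2441222 ]), 'orientation': array([[ 9.54515817e-01,  2.98160004e-01, -4.07813594e-04],
       [ 2.98160137e-01, -9.54513103e-01,  2.29552503e-03],
       [ 2.95170333e-04, -2.31270871e-03, -9.99997282e-01]]), 'contact_force': array([ 1.11690108,  0.43720234, -0.25961667]), 'wrist_torque': array([-0.01664531,  0.02048341,  0.01060481]), 'gripper_force': 0.0, 'gripper_width': 0.08547877151894448}
top [[-0.00152003 -0.99999782 -0.0014331 ]
 [-0.98469482  0.00174653 -0.17427867]
 [ 0.17428079  0.00114625 -0.98469533]] [0.00212086 0.42285657 0.8977399 ] 399.58272060781445
scene [[ 0.87469842  0.48453966  0.01113552]
 [ 0.3676279  -0.64832504 -0.6667266 ]
 [-0.31583604  0.58727843 -0.74521919]] [-0.36029701 -0.1177749   1.36015156] 485.85748164939537
```

View pics/top1.png

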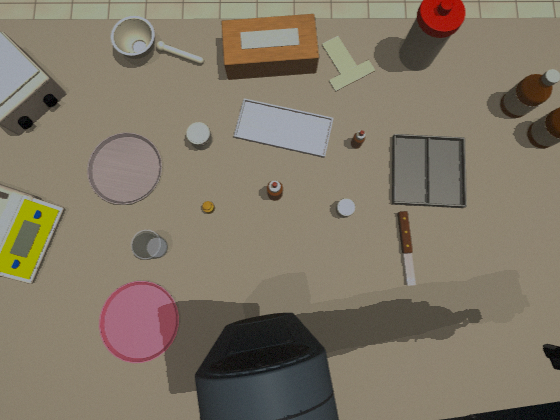

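View pics/scene1.png

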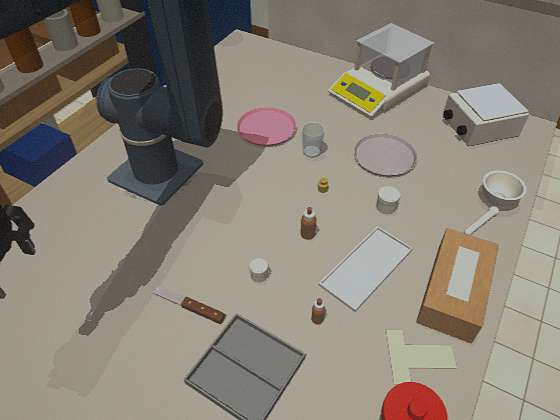

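The top view shows the large jar (198,133), small jar (346,207), large bottle (275,188), small bottle (358,139), weight (208,207), beaker (148,244), grey dish (125,168), long tray (284,128), square tray (428,171) and knife (407,212–285). The scene view agrees, and the pink dish (140,321 in top) is not the one wanted.

```bash
cat > m.py <<'E'
from h import *
im=dict(np.load('/tmp/top.npz'));P=cloud(im);C=cv2.cvtColor(im['frame'],cv2.COLOR_RGB2HSV)
Z=P[...,2]
def comp(mask,u,v,r=6):
    n,l,s,c=cv2.connectedComponentsWithStats(mask.astype('uint8'))
    w=l[v-r:v+r+1,u-r:u+r+1];w=w[w>0];k=np.bincount(w).argmax();return l==k
for n,u,v,lo in [('ljar',198,133,.035),('sjar',346,207,.028),('lbot',275,188,.02),('sbot',358,139,.02),('weight',208,207,.02)]:
    m=comp(Z>lo,u,v);zt=np.nanpercentile(Z[m],95)
    mt=m&(Z>zt-.006);q=P[mt]
    print(n,'n',m.sum(),'ztop',zt.round(3),'top mean',q.mean(0).round(4),'mid',((np.nanmin(q,0)+np.nanmax(q,0))/2).round(4))
for n,pts,z in [('dish',[(125,135),(125,203),(89,169),(161,169)],.014),('ktray',[(243,100),(333,116),(327,156),(234,139)],.010),('btray',[(393,134),(464,137),(466,207),(391,204)],.02),('knife',[(401,212),(408,211),(407,285),(414,284),(408,253)],.012),('div',[(428,136),(428,205)],.02)]:
    a=np.array([cast(im,*p,z) for p in pts]);print(n,a[:,:2].round(3).tolist(),a.mean(0).round(4))
# trays by mask: height
for n,u,v,lo,zz in [('ktray',284,101,.006,.01),('btray',428,171,.012,.02),('dish',125,134,.006,.014)]:
    try:
        m=comp(Z>lo,u,v,12);ys,xs=np.where(m);pts=np.stack([xs,ys],1).astype('float32')
        w=np.array([cast(im,*p,zz)[:2] for p in pts],'float32');print(n,len(w),cv2.minAreaRect(w))
    except Exception as e: print(n,e)
hs=C; m=(Z>.004)&(np.abs(np.arange(560)[None]-407)<18)&(np.abs(np.arange(420)[:,None]-247)<39)
w=P[m][:,:2].astype('float32');print('knife',len(w),cv2.minAreaRect(w))
E
python3 m.py
python3 - <<'E'
import cv2
a=cv2.imread('pics/top1.png')[80:300,80:480]
cv2.imwrite('pics/crop.png',cv2.resize(a,(800,440),interpolation=cv2.INTER_CUBIC))
E
```

```text
ljar n 452 ztop 0.053 top mean [0.609  0.1906 0.0506] mid [0.6098 0.1904 0.0513]
sjar n 270 ztop 0.043 top mean [ 0.431  -0.1592  0.0402] mid [ 0.4317 -0.1594  0.0405]
lbot n 248 ztop 0.093 top mean [0.4719 0.0072 0.0943] mid [0.4727 0.0072 0.0939]
sbot n 156 ztop 0.077 top mean [ 0.5991 -0.1951  0.0767] mid [ 0.5995 -0.1954  0.0758]
weight n 102 ztop 0.037 top mean [0.4357 0.1672 0.0349] mid [0.4357 0.1663 0.0351]
dish [[0.618, 0.379], [0.446, 0.368], [0.531, 0.461], [0.53, 0.285]] [0.5312 0.3734 0.014 ]
ktray [[0.712, 0.088], [0.669, -0.139], [0.564, -0.122], [0.608, 0.109]] [ 0.6382 -0.0162  0.01  ]
btray [[0.617, -0.284], [0.609, -0.459], [0.434, -0.449], [0.441, -0.271]] [ 0.5251 -0.3657  0.02  ]
knife [[0.423, -0.296], [0.425, -0.313], [0.251, -0.3], [0.253, -0.317], [0.325, -0.307]] [ 0.3354 -0.3065  0.012 ]
div [[0.612, -0.37], [0.439, -0.359]] [ 0.525  -0.3645  0.02  ]
ktray 557 ((0.6396253108978271, -0.014966830611228943), (0.2318895310163498, 0.10684727877378464), 76.75906372070312)
btray 853 ((0.5259333252906799, -0.3676570951938629), (0.17615459859371185, 0.17555806040763855), 86.70372772216797)
dish 751 ((0.5341919660568237, 0.3752951920032501), (0.18074968457221985, 0.18071366846561432), 46.485191345214844)
knife 751 ((0.33750903606414795, -0.31190791726112366), (0.07699962705373764, 0.17415420711040497), 88.18046569824219)
```

View pics/crop.png

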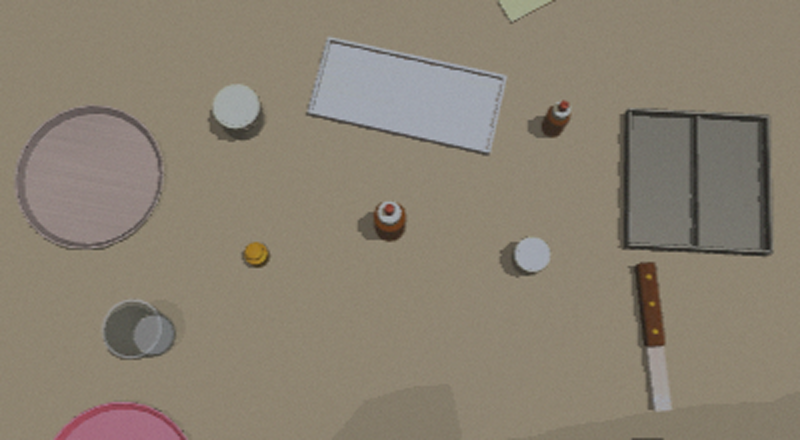

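Positions are good enough. I'll start with the knife: approach above its middle with the jaws across the handle.

>>> {"name": "move_arm", "arguments": {
  "deltas": [
    [[0.181,0.195,-0.145,0,0,-0.089,0.65],[0.181,0.195,-0.145,0,0,-0.089,0.65],[0.181,0.195,-0.145,0,0,-0.089,0.65],[0.181,0.195,-0.145,0,0,-0.089,0.65],[0.181,0.195,-0.145,0,0,-0.089,0.65],[0.181,0.195,-0.145,0,0,-0.089,0.65],[0.181,0.195,-0.145,0,0,-0.089,0.65],[0.181,0.195,-0.145,0,0,-0.089,0.65],[0.181,0.195,-0.145,0,0,-0.089,0.65],[0.181,0.195,-0.145,0,0,-0.089,0.65]]
  ],
  "squeeze": 40
}}

```text
t: 0.93
tcp_pos: [0.3373, -0.3056, 0.0997]
orientation: [[1.0, 0.025, -0.002], [0.025, -1.0, 0.001], [-0.002, -0.001, -1.0]]
contact_force: [-0.8, 0.3, 0.3]
gripper_width: 0.0556
gripper_force: 0.0
```

Run:
```python
from h import *
im=grab('wrist','w1.png');P=cloud(im);print(robot.state()['tcp_pos'],robot.state()['orientation'][:,1])
Z=P[...,2];m=(Z>.008)&(Z<.025)&(np.abs(P[...,0]-.338)<.12)&(np.abs(P[...,1]+.306)<.03)
print(m.sum(),cv2.minAreaRect(P[m][:,:2].astype('float32')))
im=grab('top');P=cloud(im)
```

```text
[ 0.33740219 -0.3068231   0.10070715] [ 0.02332244 -0.99972739  0.00110352]
8449 ((0.3527987003326416, -0.29843461513519287), (0.059332095086574554, 0.20640189945697784), 85.12318420410156)
```

View pics/w1.png

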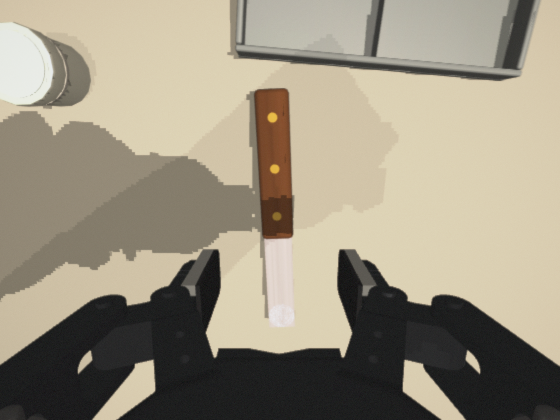

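The wrist view shows the knife centred between the jaws: handle end (272,90), handle/blade joint (279,237), tip (282,326). I'll cast these points for a check.

Run:
```python
from h import *
im=grab('wrist')
for u,v,z in [(272,90,.018),(279,237,.018),(282,326,.009)]: print(cast(im,u,v,z).round(4))
```

```text
[ 0.4237 -0.3022  0.018 ]
[ 0.3269 -0.3087  0.018 ]
[ 0.249  -0.3129  0.009 ]
```

>>> {"name": "move_arm", "arguments": {
  "deltas": [
    [[0,-0.001,-0.03,0,0,0.012,0.65],[0,-0.001,-0.06,0,0,0.012,0.65],[0,-0.001,-0.079,0,0,0.012,0.65],[0,-0.001,-0.079,0,0,0.012,0.65],[0,-0.001,-0.079,0,0,0.012,0.2],[0,-0.001,-0.079,0,0,0.012,0],[0,-0.001,-0.079,0,0,0.012,0],[0,-0.001,-0.079,0,0,0.012,0],[0,-0.001,-0.079,0,0,0.012,0],[0,-0.001,-0.079,0,0,0.012,0]]
  ]
}}

```text
t: 1.92
tcp_pos: [0.3387, -0.3091, 0.0239]
orientation: [[0.998, 0.061, 0.002], [0.061, -0.998, -0.004], [0.002, 0.005, -1.0]]
contact_force: [-1.2, -0.5, 6.4]
gripper_width: 0.0204
gripper_force: 40.4
```

>>> {"name": "move_arm", "arguments": {
  "deltas": [
    [[0,0,0.02,0,0,0,0],[0,0,0.05,0,0,0,0],[0,0,0.09,0,0,0,0],[0.03,0.03,0.12,0,0,0.03,0],[0.06,0.06,0.12,0,0,0.06,0],[0.09,0.09,0.12,0,0,0.09,0],[0.11,0.11,0.12,0,0,0.12,0],[0.13,0.13,0.12,0,0,0.16,0],[0.15,0.15,0.12,0,0,0.2,0],[0.15,0.15,0.12,0,0,0.2,0]]
  ]
}}

```text
t: 2.75
tcp_pos: [0.4906, -0.1535, 0.1415]
orientation: [[0.766, 0.643, 0.003], [0.643, -0.766, 0.002], [0.003, 0.0, -1.0]]
contact_force: [0.3, -0.1, -1.5]
gripper_width: 0.0205
gripper_force: 39.7
```

>>> {"name": "move_arm", "arguments": {
  "deltas": [
    [[0.03,0.03,0,0,0,0.04,0],[0.06,0.06,0,0,0,0.08,0],[0.09,0.09,0,0,0,0.12,0],[0.12,0.12,0,0,0,0.16,0],[0.151,0.141,0,0,0,0.2,0],[0.151,0.141,0,0,0,0.22,0],[0.151,0.141,-0.03,0,0,0.22,0],[0.151,0.141,-0.06,0,0,0.22,0],[0.151,0.141,-0.09,0,0,0.22,0],[0.151,0.141,-0.09,0,0,0.22,0]]
  ]
}}

```text
t: 3.58
tcp_pos: [0.6326, -0.0157, 0.0429]
orientation: [[0.19, 0.982, -0.015], [0.982, -0.19, 0.002], [-0.001, -0.015, -1.0]]
contact_force: [-2.5, -0.1, -2.7]
gripper_width: 0.0206
gripper_force: 39.7
```

Run:
```python
from h import *
s=robot.state();print(s['tcp_pos'],s['contact_force'],s['gripper_width'])
im=grab('top','t2.png')
a=im['frame'][60:270,160:440];cv2.imwrite('pics/t2c.png',cv2.resize(a[...,::-1],(800,600)))
```

```text
[ 0.63260491 -0.01567157  0.04288656] [-2.54948016 -0.10787243 -2.73023774] 0.020613987750165357
```

View pics/t2c.png

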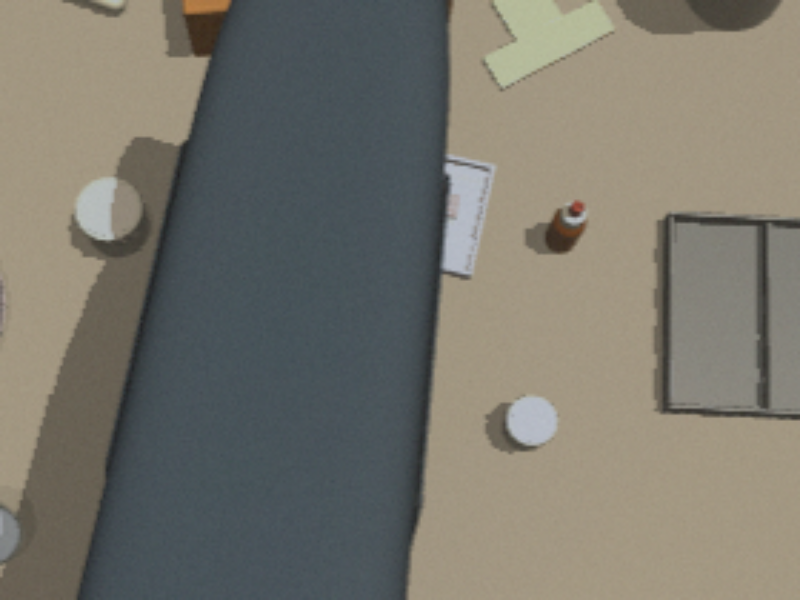

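The top view: the blade tip is at crop (453,206), inside the tray's right end (~485). The arm hides the rest. The pose is lagging by a few mm, so I'll let it settle a little and lower gently.

>>> {"name": "move_arm", "arguments": {
  "deltas": [
    [[0,0,0,0,0,0,0],[0,0,0,0,0,0,0],[0,0,-0.01,0,0,0,0],[0,0,-0.01,0,0,0,0],[0,0,-0.015,0,0,0,0],[0,0,-0.015,0,0,0,0]]
  ]
}}

```text
t: 4.13
tcp_pos: [0.6383, -0.0161, 0.0359]
orientation: [[0.189, 0.982, -0.0], [0.982, -0.189, 0.0], [-0.0, -0.0, -1.0]]
contact_force: [-1.2, -0.1, -1.6]
gripper_width: 0.0212
gripper_force: 39.7
```

>>> {"name": "move_arm", "arguments": {
  "deltas": [
    [[0,0,-0.005,0,0,0,0],[0,0,-0.008,0,0,0,0],[0,0,-0.01,0,0,0,0],[0,0,-0.01,0,0,0,0],[0,0,-0.01,0,0,0,0]]
  ]
}}

```text
t: 4.55
tcp_pos: [0.6386, -0.0161, 0.0279]
orientation: [[0.189, 0.982, 0.001], [0.982, -0.189, -0.0], [-0.0, 0.001, -1.0]]
contact_force: [-2.9, 0.7, 5.3]
gripper_width: 0.0209
gripper_force: 40.5
```

>>> {"name": "move_arm", "arguments": {
  "deltas": [
    [[0,0,0,0,0,0,0.5],[0,0,0,0,0,0,0.5],[0,0,0,0,0,0,0.5],[0,0,0.03,0,0,0,0.5],[0,0,0.07,0,0,0,0.6],[-0.01,-0.03,0.11,0,0,0,0.7],[-0.02,-0.07,0.12,0,0,0,0.7],[-0.03,-0.11,0.12,0,0,0,0.7],[-0.035,-0.15,0.12,0,0,0,0.7],[-0.04,-0.18,0.12,0,0,0,0.7]]
  ]
}}

```text
t: 5.38
tcp_pos: [0.5985, -0.1985, 0.1474]
orientation: [[0.189, 0.982, 0.002], [0.982, -0.189, -0.001], [-0.001, 0.002, -1.0]]
contact_force: [0.2, -0.2, 0.5]
gripper_width: 0.0602
gripper_force: 0.0
```

>>> {"name": "move_arm", "arguments": {
  "deltas": [
    [[0,0,0,0,0,0,0.7],[0,0,0,0,0,0,0.7],[0,0,0,0,0,0,0.7]]
  ]
}}

```text
t: 5.63
tcp_pos: [0.5983, -0.196, 0.1458]
orientation: [[0.19, 0.982, -0.001], [0.982, -0.19, 0.001], [0.001, -0.001, -1.0]]
contact_force: [0.3, -0.1, -0.7]
gripper_width: 0.0596
gripper_force: 0.0
```

Run:
```python
from h import *
im=grab('wrist','w3.png');P=cloud(im);print(robot.state()['tcp_pos'])
Z=P[...,2]
m=(Z>.06)&(Z<.085)&(np.hypot(P[...,0]-.599,P[...,1]+.195)<.04);print('bulb/cap',m.sum(),P[m].mean(0))
m=(Z>.008)&(Z<.04)&(np.abs(P[...,0]-.639)<.07)&(np.abs(P[...,1]+.016)<.13);print('knife',m.sum(),cv2.minAreaRect(P[m][:,:2].astype('float32')) if m.sum() else '')
```

```text
[ 0.59856096 -0.19525915  0.14589739]
bulb/cap 677 [ 0.60030767 -0.19301334  0.06780639]
knife 4031 ((0.6236567497253418, -0.08645458519458771), (0.08435196429491043, 0.10420577228069305), 76.74430847167969)
```

View pics/w3.png

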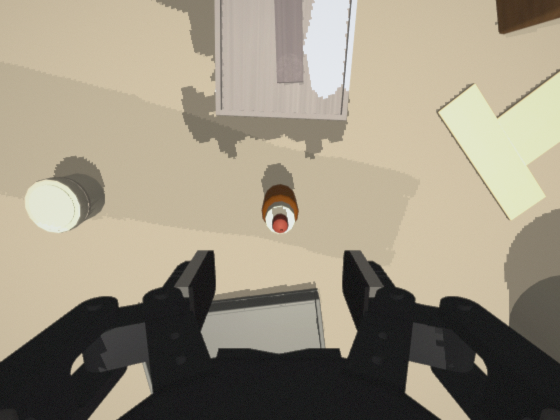

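The wrist view shows the knife blade lying in the tray, (290,82) inside the rim at 115. The bottle (280,222) is centred between the jaws. Descend and grip.

>>> {"name": "move_arm", "arguments": {
  "deltas": [
    [[0.001,0.001,-0.03,0,0,0,0.7],[0.001,0.001,-0.06,0,0,0,0.7],[0.001,0.001,-0.09,0,0,0,0.7],[0.001,0.001,-0.116,0,0,0,0.7],[0.001,0.001,-0.116,0,0,0,0.7],[0.001,0.001,-0.116,0,0,0,0.4],[0.001,0.001,-0.116,0,0,0,0],[0.001,0.001,-0.116,0,0,0,0],[0.001,0.001,-0.116,0,0,0,0],[0.001,0.001,-0.116,0,0,0,0]]
  ]
}}

```text
t: 6.52
tcp_pos: [0.6015, -0.1957, 0.0333]
orientation: [[0.189, 0.982, 0.005], [0.982, -0.189, -0.002], [-0.001, 0.005, -1.0]]
contact_force: [0.6, 1.3, 3.8]
gripper_width: 0.0269
gripper_force: 39.9
```

>>> {"name": "move_arm", "arguments": {
  "deltas": [
    [[0,0,0.02,0,0,0,0],[0,0,0.05,0,0,0,0],[-0.01,-0.02,0.08,0,0,0,0],[-0.02,-0.05,0.08,0,0,0.01,0],[-0.035,-0.09,0.08,0,0,0.02,0],[-0.05,-0.13,0.08,0,0,0.03,0],[-0.06,-0.17,0.08,0,0,0.038,0],[-0.077,-0.2,0.08,0,0,0.038,0],[-0.077,-0.214,0.08,0,0,0.038,0],[-0.077,-0.214,0.08,0,0,0.038,0]]
  ]
}}

```text
t: 7.35
tcp_pos: [0.5211, -0.4138, 0.1111]
orientation: [[0.077, 0.997, 0.001], [0.997, -0.077, -0.003], [-0.003, 0.001, -1.0]]
contact_force: [0.3, -0.0, -0.8]
gripper_width: 0.0265
gripper_force: 39.7
```

>>> {"name": "move_arm", "arguments": {
  "deltas": [
    [[0,0,-0.03,0,0,0,0],[0,0,-0.055,0,0,0,0],[0,0,-0.065,0,0,0,0],[0,0,-0.065,0,0,0,0],[0,0,-0.065,0,0,0,0],[0,0,-0.07,0,0,0,0],[0,0,-0.073,0,0,0,0],[0,0,-0.073,0,0,0,0]]
  ]
}}

```text
t: 8.02
tcp_pos: [0.5231, -0.4093, 0.0382]
orientation: [[0.071, 0.998, 0.001], [0.998, -0.071, -0.001], [-0.001, 0.001, -1.0]]
contact_force: [0.5, 0.5, -0.8]
gripper_width: 0.0267
gripper_force: 39.6
```

>>> {"name": "move_arm", "arguments": {
  "deltas": [
    [[0,0,-0.002,0,0,0,0],[0,0,-0.003,0,0,0,0],[0,0,-0.003,0,0,0,0],[0,0,-0.003,0,0,0,0]]
  ]
}}

```text
t: 8.35
tcp_pos: [0.5233, -0.4096, 0.0373]
orientation: [[0.071, 0.997, 0.002], [0.997, -0.071, -0.002], [-0.002, 0.002, -1.0]]
contact_force: [-1.4, 2.8, 7.0]
gripper_width: 0.0267
gripper_force: 40.2
```

>>> {"name": "move_arm", "arguments": {
  "deltas": [
    [[0,0,0,0,0,0,0.6],[0,0,0,0,0,0,0.6],[0,0,0,0,0,0,0.6],[0,0,0.03,0,0,0,0.6],[0,0,0.06,0,0,0,0.8],[0,0,0.1,0,0,0,0.8],[-0.005,0.04,0.12,0,0,0,0.8],[-0.01,0.08,0.12,0,0,0,0.8],[-0.015,0.12,0.12,0,0,0,0.8],[-0.02,0.16,0.12,0,0,0,0.8]]
  ]
}}

```text
t: 9.18
tcp_pos: [0.5025, -0.248, 0.155]
orientation: [[0.072, 0.997, 0.002], [0.997, -0.072, -0.001], [-0.001, 0.002, -1.0]]
contact_force: [0.0, 0.9, 0.4]
gripper_width: 0.0684
gripper_force: 0.0
```

>>> {"name": "move_arm", "arguments": {
  "deltas": [
    [[-0.005,0.04,0,0,0,0,0.8],[-0.01,0.08,0,0,0,0,0.8],[-0.015,0.12,0.01,0,0,0,0.8],[-0.02,0.16,0.01,0,0,0,0.8],[-0.025,0.2,0.01,0,0,0,0.8],[-0.031,0.24,0.01,0,0,0,0.8],[-0.031,0.257,0.01,0,0,0,0.8],[-0.031,0.257,0.01,0,0,0,0.8],[-0.031,0.257,0.01,0,0,0,0.8],[-0.031,0.257,0.01,0,0,0,0.8]]
  ]
}}

```text
t: 10.02
tcp_pos: [0.4717, 0.0073, 0.1642]
orientation: [[0.071, 0.997, 0.0], [0.997, -0.071, -0.001], [-0.001, 0.0, -1.0]]
contact_force: [-0.5, -0.5, 0.8]
gripper_width: 0.0684
gripper_force: 0.0
```

Run:
```python
from h import *
im=grab('wrist','w4.png');print(robot.state()['tcp_pos']);P=cloud(im);Z=P[...,2]
hs=cv2.cvtColor(im['frame'],cv2.COLOR_RGB2HSV)
m=(Z>.085)&(Z<.1)&(np.hypot(P[...,0]-.472,P[...,1]-.007)<.03);print('bulb',m.sum(),P[m].mean(0).round(4))
im=grab('top','t4.png');P=cloud(im);Z=P[...,2]
m=(Z>.073)&(Z<.09)&(np.hypot(P[...,0]-.523,P[...,1]+.409)<.03);print('small bulb',m.sum(),P[m].mean(0).round(4),np.nanmax(Z[m]))
a=im['frame'][60:270,200:480];cv2.imwrite('pics/t4c.png',cv2.resize(a[...,::-1],(800,600)))
```

```text
[0.47173193 0.00688874 0.16420454]
bulb 256 [0.4726 0.0093 0.0938]
small bulb 26 [ 0.5234 -0.4092  0.0805] 0.08374791150621796
```

View pics/t4c.png

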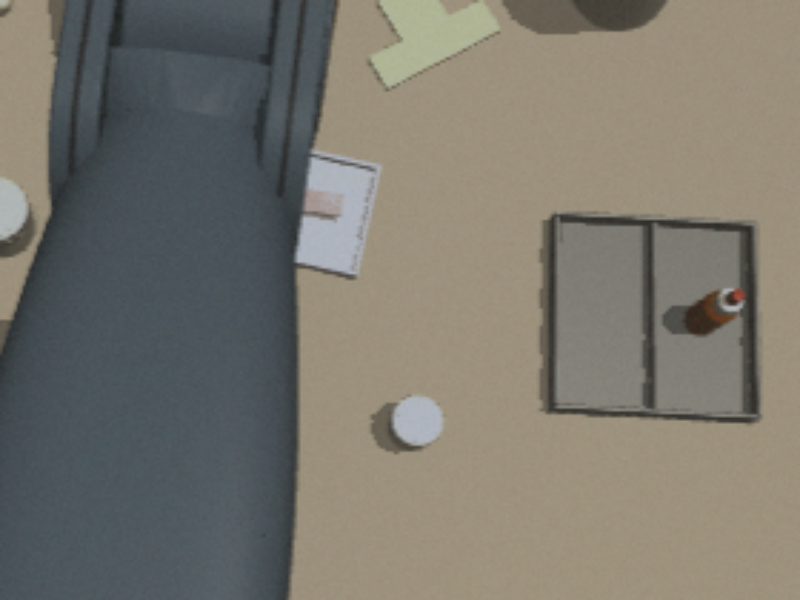

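The small bottle stands at crop (710,315) in the right bay, bulb at z 0.083 (upright). The knife tip is in its tray. Next I grip the large bottle.

>>> {"name": "move_arm", "arguments": {
  "deltas": [
    [[0,0,-0.03,0,0,0,0.8],[0,0,-0.06,0,0,0,0.8],[0,0,-0.09,0,0,0,0.8],[0,0,-0.118,0,0,0,0.8],[0,0,-0.118,0,0,0,0.8],[0,0,-0.118,0,0,0,0.5],[0,0,-0.118,0,0,0,0.1],[0,0,-0.118,0,0,0,0.1],[0,0,-0.118,0,0,0,0.1],[0,0,-0.118,0,0,0,0.1]]
  ]
}}

```text
t: 10.95
tcp_pos: [0.4736, 0.0074, 0.0488]
orientation: [[0.071, 0.997, 0.005], [0.997, -0.071, -0.001], [-0.001, 0.005, -1.0]]
contact_force: [0.9, -0.4, 3.5]
gripper_width: 0.0365
gripper_force: 40.4
```

>>> {"name": "move_arm", "arguments": {
  "deltas": [
    [[0,0,0.02,0,0,0,0.1],[0,0,0.05,0,0,0,0.1],[0.01,-0.02,0.08,0,0,0,0.1],[0.015,-0.06,0.08,0,0,0,0.1],[0.02,-0.1,0.08,0,0,0,0.1],[0.03,-0.14,0.08,0,0,0,0.1],[0.035,-0.18,0.08,0,0,0,0.1],[0.04,-0.22,0.08,0,0,0,0.1],[0.05,-0.26,0.08,0,0,0,0.1],[0.057,-0.29,0.08,0,0,0,0.1]]
  ]
}}

```text
t: 11.78
tcp_pos: [0.529, -0.2857, 0.127]
orientation: [[0.073, 0.997, 0.002], [0.997, -0.073, -0.002], [-0.002, 0.002, -1.0]]
contact_force: [0.4, -0.1, 0.2]
gripper_width: 0.0369
gripper_force: 40.3
```

>>> {"name": "move_arm", "arguments": {
  "deltas": [
    [[0,-0.03,0,0,0,0,0.1],[0,-0.042,0,0,0,0,0.1],[0,-0.042,0,0,0,0,0.1],[0,-0.042,-0.03,0,0,0,0.1],[0,-0.042,-0.055,0,0,0,0.1],[0,-0.042,-0.068,0,0,0,0.1],[0,-0.042,-0.07,0,0,0,0.1],[0,-0.042,-0.073,0,0,0,0.1],[0,-0.042,-0.074,0,0,0,0.1],[0,-0.042,-0.074,0,0,0,0.1]]
  ]
}}

```text
t: 12.62
tcp_pos: [0.5294, -0.3242, 0.0538]
orientation: [[0.07, 0.998, 0.002], [0.998, -0.07, -0.001], [-0.001, 0.002, -1.0]]
contact_force: [-0.3, 0.6, -0.8]
gripper_width: 0.0366
gripper_force: 40.7
```

>>> {"name": "move_arm", "arguments": {
  "deltas": [
    [[0,0,-0.002,0,0,0,0.1],[0,0,-0.003,0,0,0,0.1],[0,0,-0.004,0,0,0,0.1],[0,0,-0.004,0,0,0,0.1]]
  ]
}}

```text
t: 12.95
tcp_pos: [0.5299, -0.325, 0.0525]
orientation: [[0.071, 0.997, 0.004], [0.997, -0.071, -0.003], [-0.002, 0.004, -1.0]]
contact_force: [-1.5, 2.8, 9.2]
gripper_width: 0.0364
gripper_force: 41.7
```

>>> {"name": "move_arm", "arguments": {
  "deltas": [
    [[0,0,0,0,0,0,0.7],[0,0,0,0,0,0,0.7],[0,0,0,0,0,0,0.7],[0,0,0.03,0,0,0,0.8],[0,0,0.06,0,0,0,0.9],[0,0,0.09,0,0,0,0.9],[-0.02,0.03,0.1,0,0,0,0.9],[-0.04,0.06,0.1,0,0,0,0.9],[-0.06,0.1,0.09,0,0,0,0.9],[-0.08,0.13,0.08,0,0,0,0.9]]
  ]
}}

```text
t: 13.78
tcp_pos: [0.4491, -0.1936, 0.1294]
orientation: [[0.072, 0.997, 0.004], [0.997, -0.072, -0.001], [-0.001, 0.004, -1.0]]
contact_force: [0.1, 0.1, 0.6]
gripper_width: 0.0773
gripper_force: 0.0
```

>>> {"name": "move_arm", "arguments": {
  "deltas": [
    [[-0.018,0.035,0,0,0,0,0.9],[-0.018,0.035,0,0,0,0,0.9],[-0.018,0.035,-0.03,0,0,0,0.9],[-0.018,0.035,-0.04,0,0,0,0.9],[-0.018,0.035,-0.04,0,0,0,0.9]]
  ]
}}

```text
t: 14.2
tcp_pos: [0.4281, -0.1578, 0.0851]
orientation: [[0.071, 0.997, -0.006], [0.997, -0.071, 0.003], [0.003, -0.006, -1.0]]
contact_force: [0.2, -0.6, 0.1]
gripper_width: 0.0772
gripper_force: 0.0
```

Run:
```python
from h import *
print(robot.state()['tcp_pos'])
im=grab('wrist');P=cloud(im);Z=P[...,2]
m=(Z>.034)&(Z<.046)&(np.hypot(P[...,0]-.431,P[...,1]+.159)<.035);print('sjar',m.sum(),P[m].mean(0).round(4))
im=grab('top','t5.png');P=cloud(im);Z=P[...,2]
m=(Z>.09)&(np.hypot(P[...,0]-.529,P[...,1]+.325)<.03);print('large bulb',m.sum(),P[m].mean(0).round(4),np.nanmax(Z[m]))
```

```text
[ 0.42811453 -0.15781754  0.08506059]
sjar 3979 [ 0.4309 -0.1574  0.0395]<stdin>:6: RuntimeWarning: Mean of empty slice.
  ret = um.true_divide(
Traceback (most recent call last):
ValueError: zero-size array to reduction operation fmax which has no identity
```

View pics/t5.png

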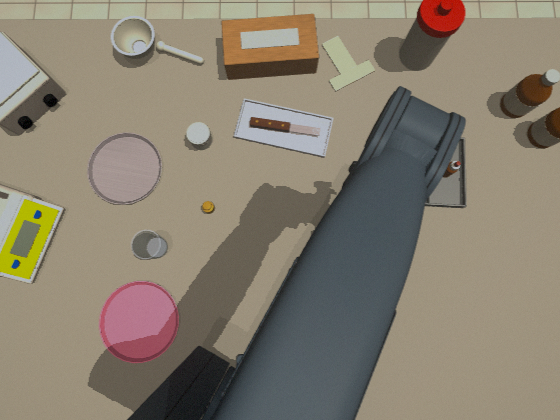

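The knife lies well inside its tray, (250–320, 122–132). The arm hides the large bottle, so I'll check that later. Grip the small jar.

>>> {"name": "move_arm", "arguments": {
  "deltas": [
    [[0,0,-0.03,0,0,0,0.9],[0,0,-0.055,0,0,0,0.9],[0,0,-0.064,0,0,0,0.9],[0,0,-0.064,0,0,0,0.9],[0,0,-0.064,0,0,0,0.5],[0,0,-0.064,0,0,0,0.1],[0,0,-0.064,0,0,0,0.1],[0,0,-0.064,0,0,0,0.1],[0,0,-0.064,0,0,0,0.1]]
  ]
}}

```text
t: 15.05
tcp_pos: [0.4324, -0.1602, 0.0267]
orientation: [[0.071, 0.997, 0.004], [0.997, -0.071, -0.002], [-0.002, 0.004, -1.0]]
contact_force: [-0.0, -0.3, 7.1]
gripper_width: 0.0418
gripper_force: 40.8
```

>>> {"name": "move_arm", "arguments": {
  "deltas": [
    [[0,0,0.02,0,0,0,0.1],[0,0,0.05,0,0,0,0.1],[0,0.02,0.09,0,0,0,0.1],[0.01,0.06,0.1,0,0,0,0.1],[0.02,0.1,0.1,0,0,0,0.1],[0.03,0.14,0.1,0,0,0,0.1],[0.04,0.18,0.1,0,0,0,0.1],[0.05,0.22,0.1,0,0,0,0.1],[0.06,0.26,0.1,0,0,0,0.1],[0.07,0.3,0.1,0,0,0,0.1]]
  ]
}}

```text
t: 15.88
tcp_pos: [0.5006, 0.1431, 0.1246]
orientation: [[0.071, 0.997, 0.001], [0.997, -0.071, -0.0], [0.0, 0.001, -1.0]]
contact_force: [0.8, 0.0, 0.2]
gripper_width: 0.0415
gripper_force: 40.6
```

>>> {"name": "move_arm", "arguments": {
  "deltas": [
    [[0.01,0.04,0,0,0,0,0.1],[0.015,0.08,0,0,0,0,0.1],[0.02,0.12,0,0,0,0,0.1],[0.024,0.16,0,0,0,0,0.1],[0.028,0.2,0,0,0,0,0.1],[0.03,0.24,0,0,0,0,0.1],[0.032,0.265,0,0,0,0,0.1],[0.032,0.275,0,0,0,0,0.1],[0.032,0.275,0,0,0,0,0.1],[0.032,0.275,-0.02,0,0,0,0.1]]
  ]
}}

```text
t: 16.72
tcp_pos: [0.5349, 0.4171, 0.1091]
orientation: [[0.07, 0.997, 0.007], [0.998, -0.07, 0.003], [0.004, 0.007, -1.0]]
contact_force: [1.7, -0.7, 0.9]
gripper_width: 0.0421
gripper_force: 40.7
```

Run:
```python
from h import *
print(robot.state()['tcp_pos'])
im=grab('top','t6.png');P=cloud(im);Z=P[...,2]
m=(Z>.085)&(np.hypot(P[...,0]-.529,P[...,1]+.325)<.04);print('large bulb',m.sum(),P[m].mean(0).round(4),Z[m].max())
m=(Z>.06)&(np.hypot(P[...,0]-.523,P[...,1]+.409)<.04);print('small bulb',m.sum(),P[m].mean(0).round(4),Z[m].max())
```

```text
[0.53493148 0.41706796 0.10911744]
large bulb 36 [ 0.5304 -0.3226  0.0948] 0.10268868821342143
small bulb 78 [ 0.5225 -0.408   0.0712] 0.08535821313388295
```

>>> {"name": "move_arm", "arguments": {
  "deltas": [
    [[0,0,-0.03,0,0,0,0.1],[0,0,-0.055,0,0,0,0.1],[0,0,-0.068,0,0,0,0.1],[0,0,-0.068,0,0,0,0.1],[0,0,-0.072,0,0,0,0.1],[0,0,-0.074,0,0,0,0.1],[0,0,-0.076,0,0,0,0.1],[0,0,-0.076,0,0,0,0.1]]
  ]
}}

```text
t: 17.43
tcp_pos: [0.5338, 0.4163, 0.0306]
orientation: [[0.071, 0.997, 0.003], [0.997, -0.071, 0.001], [0.002, 0.003, -1.0]]
contact_force: [0.8, 0.2, 1.7]
gripper_width: 0.0417
gripper_force: 41.0
```

>>> {"name": "move_arm", "arguments": {
  "deltas": [
    [[0,0,-0.001,0,0,0,0.7],[0,0,-0.001,0,0,0,0.7],[0,0,-0.001,0,0,0,0.7],[0,0,0.03,0,0,0,0.8],[0,0,0.06,0,0,0,1],[0,-0.02,0.08,0,0,0,1],[0.02,-0.06,0.08,0,0,0,1],[0.03,-0.1,0.08,0,0,0,1],[0.04,-0.14,0.08,0,0,0,1],[0.06,-0.18,0.08,0,0,0,1]]
  ]
}}

```text
t: 18.27
tcp_pos: [0.5894, 0.239, 0.1086]
orientation: [[0.07, 0.998, -0.001], [0.998, -0.07, -0.0], [-0.0, -0.001, -1.0]]
contact_force: [0.7, 0.1, 0.8]
gripper_width: 0.0853
gripper_force: 0.0
```

>>> {"name": "move_arm", "arguments": {
  "deltas": [
    [[0.016,-0.04,0,0,0,0,1],[0.016,-0.046,0,0,0,0,1],[0.016,-0.046,0,0,0,0,1],[0.016,-0.046,0,0,0,0,1],[0.016,-0.046,0,0,0,0,1]]
  ]
}}

```text
t: 18.68
tcp_pos: [0.6057, 0.1959, 0.1082]
orientation: [[0.07, 0.998, -0.001], [0.998, -0.07, 0.001], [0.001, -0.001, -1.0]]
contact_force: [-0.2, -0.3, 0.7]
gripper_width: 0.0853
gripper_force: 0.0
```

Run:
```python
from h import *
print(robot.state()['tcp_pos'])
im=grab('wrist','w7.png');P=cloud(im);Z=P[...,2]
m=(Z>.044)&(Z<.056)&(np.hypot(P[...,0]-.6095,P[...,1]-.1905)<.04);q=P[m];print('ljar',m.sum(),q.mean(0).round(4),((q.min(0)+q.max(0))/2).round(4),q.min(0),q.max(0))
```

```text
[0.60569639 0.19587316 0.10818544]
ljar 6093 [0.61   0.1935 0.0496] [0.61   0.1922 0.0481] [0.58185728 0.1642381  0.04403352] [0.63816788 0.22020263 0.05225405]
```

View pics/w7.png

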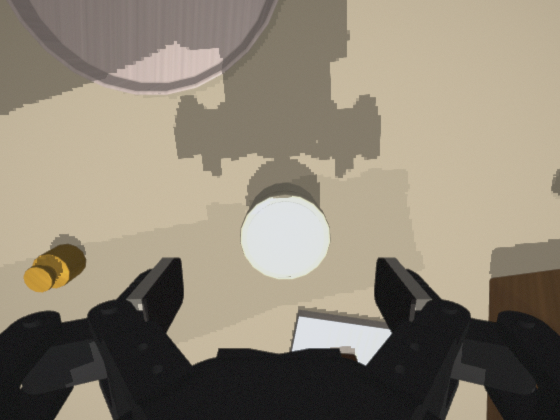

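The jar (286,237) is nearly centred between the jaws. The weight is well clear at (50,270). Small correction, then grip.

>>> {"name": "move_arm", "arguments": {
  "deltas": [
    [[0.004,-0.004,-0.02,0,0,0,1],[0.004,-0.004,-0.05,0,0,0,1],[0.004,-0.004,-0.08,0,0,0,1],[0.004,-0.004,-0.08,0,0,0,1],[0.004,-0.004,-0.08,0,0,0,0.7],[0.004,-0.004,-0.08,0,0,0,0.3],[0.004,-0.004,-0.08,0,0,0,0.3],[0.004,-0.004,-0.08,0,0,0,0.3],[0.004,-0.004,-0.08,0,0,0,0.3]]
  ]
}}

```text
t: 19.48
tcp_pos: [0.6121, 0.1912, 0.0311]
orientation: [[0.071, 0.997, 0.005], [0.997, -0.071, 0.001], [0.002, 0.004, -1.0]]
contact_force: [-0.4, 0.4, 4.0]
gripper_width: 0.0556
gripper_force: 42.8
```

>>> {"name": "move_arm", "arguments": {
  "deltas": [
    [[0,0,0.02,0,0,0,0.3],[0,0,0.05,0,0,0,0.3],[0,0,0.06,0,0,0,0.3],[-0.015,0.03,0.06,0,0,0,0.3],[-0.03,0.06,0.06,0,0,0,0.3],[-0.045,0.09,0.06,0,0,0,0.3],[-0.065,0.125,0.06,0,0,0,0.3],[-0.077,0.147,0.06,0,0,0,0.3],[-0.077,0.147,0.06,0,0,0,0.3],[-0.077,0.147,0.06,0,0,0,0.3]]
  ]
}}

```text
t: 20.32
tcp_pos: [0.5328, 0.3388, 0.0886]
orientation: [[0.068, 0.998, 0.001], [0.998, -0.068, -0.0], [0.0, 0.001, -1.0]]
contact_force: [-0.7, -0.8, -1.5]
gripper_width: 0.0554
gripper_force: 42.8
```

Run:
```python
from h import *
print(robot.state()['tcp_pos'])
im=grab('top','t8.png');P=cloud(im);Z=P[...,2]
m=(Z>.035)&(Z<.052)&(np.hypot(P[...,0]-.533,P[...,1]-.416)<.03);print('sjar',m.sum(),P[m].mean(0).round(4))
a=im['frame'][80:290,40:320];cv2.imwrite('pics/t8c.png',cv2.resize(a[...,::-1],(800,600)))
```

```text
[0.53279371 0.33883516 0.088601  ]
sjar 119 [0.5311 0.4222 0.0441]
```

View pics/t8c.png

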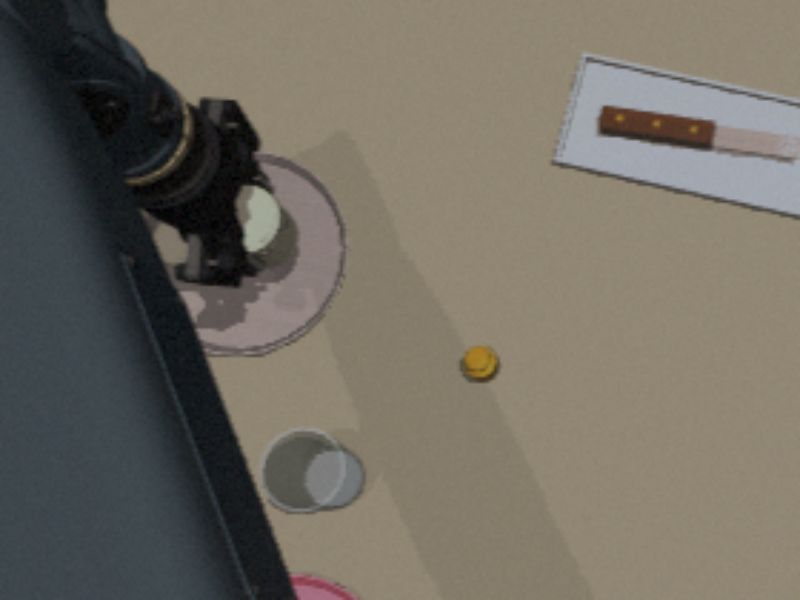

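The held jar is at crop (262,215), over the right part of the dish. Weight, beaker and knife are undisturbed. Lower it.

>>> {"name": "move_arm", "arguments": {
  "deltas": [
    [[0,0,-0.02,0,0,0,0.3],[0,0,-0.04,0,0,0,0.3],[0,0,-0.05,0,0,0,0.3],[0,0,-0.05,0,0,0,0.3],[0,0,-0.053,0,0,0,0.3],[0,0,-0.055,0,0,0,0.3],[0,0,-0.056,0,0,0,0.3],[0,0,-0.056,0,0,0,0.3]]
  ]
}}

```text
t: 21.03
tcp_pos: [0.5344, 0.3371, 0.0349]
orientation: [[0.072, 0.997, 0.002], [0.997, -0.072, 0.0], [0.0, 0.002, -1.0]]
contact_force: [-1.2, -2.0, 5.4]
gripper_width: 0.0557
gripper_force: 43.4
```

Down on the floor (5.4 N). Release, rise and back away.

>>> {"name": "move_arm", "arguments": {
  "deltas": [
    [[0,0,0,0,0,0,0.9],[0,0,0,0,0,0,0.9],[0,0,0,0,0,0,0.9],[0,0,0.03,0,0,0,0.9],[0,0,0.06,0,0,0,0.9],[0,0,0.1,0,0,0,0.9],[0,-0.04,0.13,0,0,0,0.9],[0,-0.08,0.15,0,0,0,0.9],[0,-0.12,0.15,0,0,0,0.9],[0,-0.16,0.15,0,0,0,0.9]]
  ]
}}

```text
t: 21.87
tcp_pos: [0.5348, 0.1837, 0.1855]
orientation: [[0.069, 0.998, 0.006], [0.998, -0.069, 0.001], [0.002, 0.006, -1.0]]
contact_force: [1.1, -0.7, -0.6]
gripper_width: 0.0767
gripper_force: 0.0
```

>>> {"name": "move_arm", "arguments": {
  "deltas": [
    [[-0.04,-0.04,0.02,0,0,0,0.9],[-0.08,-0.08,0.02,0,0,0,0.9],[-0.12,-0.12,0.02,0,0,0,0.9],[-0.16,-0.16,0.02,0,0,0,0.9],[-0.2,-0.2,0.02,0,0,0,0.9],[-0.2,-0.22,0.02,0,0,0,0.9],[-0.2,-0.22,0.02,0,0,0,0.9],[-0.2,-0.22,0.02,0,0,0,0.9],[-0.2,-0.22,0.02,0,0,0,0.9],[-0.2,-0.22,0.02,0,0,0,0.9]]
  ]
}}

```text
t: 22.7
tcp_pos: [0.3335, -0.0361, 0.2025]
orientation: [[0.073, 0.997, 0.002], [0.997, -0.073, 0.0], [0.0, 0.002, -1.0]]
contact_force: [1.4, -0.1, 0.1]
gripper_width: 0.0769
gripper_force: 0.0
```

Run:
```python
from h import *
s=robot.state();print(s['tcp_pos'],s['joint_vel'].round(2))
im=grab('top','t9.png');P=cloud(im);Z=P[...,2]
for n,x,y,a,b in [('sjar',.533,.416,.035,.06),('ljar',.534,.337,.045,.07),('lbot',.53,-.325,.085,.11),('sbot',.523,-.409,.073,.1),('weight',.436,.167,.02,.05)]:
    m=(Z>a)&(Z<b)&(np.hypot(P[...,0]-x,P[...,1]-y)<.035);q=P[m];print(n,m.sum(),q.mean(0).round(4))
cv2.imwrite('pics/t9c.png',cv2.resize(im['frame'][80:290,60:480,::-1],(800,400)))
```

```text
[ 0.33348529 -0.03605596  0.20246724] [ 2.45  1.56  0.91 -0.19  0.16  0.05]
sjar 267 [0.5336 0.4145 0.0438]
ljar 464 [0.5343 0.3348 0.054 ]
lbot 31 [ 0.5304 -0.3234  0.0963]
sbot 27 [ 0.5235 -0.4091  0.0801]
weight 97 [0.4347 0.1658 0.0297]
```

View pics/t9c.png

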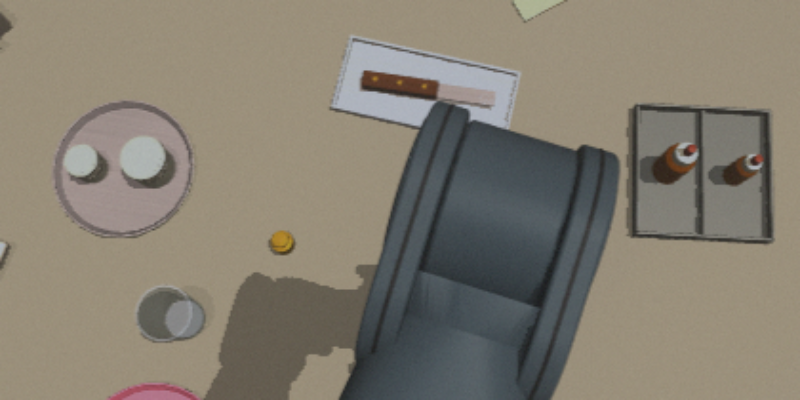

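Both jars stand in the dish at (82,161) and (143,159), and the bottles stand one per bay at (676,163) and (742,170). The knife is inside its tray, (362–495, 70–105). Handing in.

```bash
python3 -c "
from cell import robot
print(robot.finish_job())"
```

```text
the job is handed in; nothing more can be done
None
```

Job handed in at about 23 s of the 141 s allowed: the last top view shows both bottles standing one per bay, both jars in the dish, the knife inside its tray, and the weight and beaker where they stood; no verdict came back.

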